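# Top up the spring-loaded gift box dispenser

## Task

Load the two loose black pendant boxes into the spring-loaded dispenser on top of the box already in it: one at a time, set the box upright between the posts with its gold clasp to the front (the side nearer you, like the box inside) and press the pile down until both brass catches snap shut over it. Leave all three boxes held under the catches, and do not knock over the glass candle.

Things in the scene. Friction and masses are not known exactly. Their poses are not given: they have to be found in the camera images.
- dispenser: Fixed steel dispenser on a 130 x 110 x 12 mm wooden base. Origin: centre, on the table; z up, -x its front. Four L-shaped corner posts (legs 12 mm wide, 3 mm thick) enclose a well 72 x 72 mm, with flared lips from 163 to 171 mm high. The +y and -y sides are open between the posts (54 mm) for fingers; the front and back carry a crossbar and a catch housing, out to 60 mm, 163 mm high.
- mouth (a point): Point on the dispenser's axis level with the catches' undersides, 135 mm above the table; axes as the dispenser's. A box set in the well first rests on the catches' slopes, its underside about 15 mm above this point. Once its top is pushed 2 to 6 mm below this point the catches snap back over it.
- platform (a joint): How far the spring platform has sunk, m: 0 empty (its top 2 mm below the catches' undersides), about 0.034 with one box held, 0.070 with two, 0.106 with three; stop at 0.113. It pushes up with 2 N at 0, 6.5 N at the stop. Pushing a box past the catches takes some 5 to 20 N in all.
- catch_front (a joint): Sprung brass catch on the -x side, m: 0 shut, grows as it is pushed outward, to 0.014 (0.7 to 2 N). 18 mm wide; its 2 mm thick tip is 27 mm from the axis when shut (6 mm over a centred box) and its face slopes outward above that, 65 degrees from level, to 23 mm above the mouth point.
- catch_back (a joint): Back catch (+x side), the same.
- box_in: Closed black pendant box, 68 (x) x 66 (y) x 36 mm high, 75 g, already in the dispenser under the catches. Origin at the centre of its underside, z up, gold clasp on its -x face, which faces the dispenser's front.
- box_a: Loose closed black pendant box, the same size, standing on the table; origin at the centre of its underside, z up, gold clasp on its -x face. Lid fixed. Grasp it by the +y and -y sides (66 mm).
- box_b: The second loose pendant box, just like box_a. Either may be loaded first.
- box_in_clasp (a point): The gold clasp of box_in, on its -x face, 34 mm from the centre, 20 mm above the underside.
- box_a_clasp (a point): The gold clasp of box_a, likewise.
- box_b_clasp (a point): The gold clasp of box_b, likewise.
- glass_candle: Bystander: glass tumbler candle 76 mm across, 90 mm high, standing loose behind the boxes; origin at the centre of its underside, z up.
- spool: Bystander: ribbon spool 73 x 66 x 24 mm lying loose on the table; origin under its centre.
Not all that is in view belongs to the job. What is shaped like the box_a but green is not meant.

How it is judged (in metres and radians):
On the way:
1. one of the loose boxes, alone, is held under both shut catches on top of the box that was there (z of box_in in the frame of mouth between -0.09 and -0.066 m and value of joint each of catch_front, catch_back below 0.003 m and ((horizontal distance between box_a and mouth below 0.01 m and z of box_a in the frame of mouth below -0.033 m) or (horizontal distance between box_b and mouth below 0.01 m and z of box_b in the frame of mouth below -0.033 m))), for 0.2 s.
At the end, for the whole second after the job is handed in: The three boxes are stacked upright (0.1 rad) in the dispenser within 10 mm of its axis, clasps to its front, the original lowest; the top box's underside is at least 33 mm, the original's 102 mm below the catches' undersides; catches shut within 3 mm; at rest (horizontal distance between each of box_in, box_a, box_b and mouth below 0.01 m and z of box_in in the frame of mouth below -0.102 m and z of each of box_a, box_b in the frame of mouth below -0.033 m and z of any of box_a, box_b in the frame of mouth below -0.066 m and x of each of box_in_clasp, box_a_clasp, box_b_clasp in the frame of mouth below -0.025 m and angle between each of box_in, box_a, box_b's own z axis and vertical below 0.1 rad and value of joint each of catch_front, catch_back below 0.003 m and linear speed of each of box_a, box_b below 0.02 m/s); the robot touches nothing.
It fails at once if the glass candle is knocked over (angle between glass_candle's own z axis and vertical above 0.6 rad).
It also fails if it takes over 72 s, if anything falls off the work surface, if the arm or the gripper's body presses on something with over 40 N, if the wrist force passes 120 N, or if a joint passes its speed limit or range.

## Robot

A 7-joint arm with a two-finger parallel gripper is mounted at the origin on the work surface; the furniture and walls round the work are solid. World frame = base frame: x ahead of the robot, y to its left, z up, the work surface at z = 0. Lengths are in mm, angles in degrees, forces in N, time in s.
With the tool pointing down it reaches from about 425 to 950 mm from the base axis. Payload 16.7 kg.
Tool frame: the origin (TCP) lies between the finger pads; the fingertips stand 25 mm ahead of it and the grasp point (between the pads) lies 6 mm ahead of it (robot.tcp_to_tips is the distance from the TCP to the fingertips, in mm); x points along the fingers, y is the direction in which the jaws open and shut, and the axes are right-handed (so a half turn about x gives the same grasp; the last joint's range is limited). The gripper opens to 94 mm and grips with 3 to 60 N. Pads are 16 mm wide; open, the fingers measure 119 mm over their backs; the gripper's body (75 mm by 177 mm) begins 78 mm behind the grasp point.
Start: joints at [62.653, 24.414, 4.234, 92.017, -1.954, 63.644, -3.845], TCP at [217.292, -639.031, 230.467] pointing down, gripper open.
Joint ranges: [-163.25, 163.25], [-28.42, 122.38], [-70.27, 78.77], [12.13, 141.07], [-58.53, 238.53], [9.26, 117.41], [-156.51, 156.51]. Speed limits (degrees/s): [108.29, 108.29, 136.94, 136.94, 172.46, 172.46, 172.46].

## Interface

Orientations are given as a 3x3 rotation matrix whose columns are the frame's x, y, z axes.
In Python, from station import robot, viewer, ticket gives the robot as it stands.
- The arm moves only by the tool drive_tool, never from a script. Its argument "rows" is a list of rows, each a list of 3 entries, a list of its own where there are three numbers: the shift along the tool's x, y, z in mm, then the turn, a rotation vector about the tool's x, y, z in degrees, then the closure, from 0 (fully open) to 1 (shut). A call has exactly 8 rows; each row shifts and turns the commanded pose from where the row before left it, along the tool's axes as they then stand; what a row does not reach is not made up. A row lasts 1/8 s, in which the tool goes at most 62.5 mm and 10.7 degrees, less where a joint would pass 70% of its speed; a pose out of reach is approached as far as the arm can. A call with a gripper value outside its range is refused whole. The fingers move at their own pace and stop on an object; "grip_force" is the grip in N (left out, the last holds). Time passes only in rows, so rows that do not move let the fingers close, or fill a call up. It gives the time, the measured TCP pose, the force and the opening at its end, in the units of the state.
- robot.read_state(): the state, without advancing time (a new reading comes with each control period).
- viewer.capture(name): name is "scene" or "top"; returns (picture, depth): 384x512x3 uint8, red, green, blue; 384x512 float32, mm along the optical axis (not along the pixel's ray), 0 where there is no reading.
- viewer.get_calibration(name): a dict with "K" (3x3 intrinsics, pixels), "xyz" and "orientation" of the camera in the world. Camera axes: x right, y down, z forward; pixel columns grow to the right and rows downward; lengths in mm; the calibration is good to about 2 mm. A picture is of the moment at which its call begins. get_calibration takes no time and is no camera call.
- ticket.sign_off(): hands the job in, once; it reports no verdict.
Trained networks look in the newest picture that a camera, given by its name, has taken for a name from the list of things; names that differ only in an ending like _2 or _b are one class to them, and where a whole thing is asked for, a point or a joint stands for the part that bears it (a point fixed in the world has none). Each returns a list of dicts, best first, with "conf" (0 to 1); they miss things now and then, are a little off and sometimes report something else, mostly with a low value. They report only what shows in the picture. A call takes as long as a camera call. They do not tell look-alikes from the thing itself.
- viewer.find_in(camera, name): "centre" ([column, row] in pixels, amid what is visible of it).
- viewer.regions_of(camera, name): "pixels" (384x512 bool, what is visible of it) and "centre" ([column, row] in pixels, amid what is visible of it).
- viewer.place_of(camera, name): "centre" ([column, row] in pixels: a listed point, or the origin of a listed thing).
The state is a dict: "time_s": time; "joints": joint angles; "joint_vel": joint speeds; "effort": joint torques, N m; "position": TCP position; "tcp_rot": TCP orientation; "contact_force": force on the tool from outside, world axes, zero at the start; "ft_torque": the same for the moment, N m; "width": finger opening in mm.
Only numpy, scipy, OpenCV 4.12 (cv2) and the standard library are available. Lean on these libraries where they do the work, as an engineer would, in place of code of your own. Each camera call takes 0.05 s, during which the arm holds its last target.

## Working session

There is one attempt and no reset: what is moved stays moved. The work goes in short steps, Python scripts to look and compute and a tool call to move; the robot and the scene stay as the last step left them, time stands still between calls to the robot, and variables do not carry over. Pictures are saved under pics/ and viewed, and the job is handed in when it is done.

Besides the shell and the picture viewer there is one more tool, called as a command line: name --argument value ..., lists and objects as JSON in quotes. drive_tool: Moves the arm, as the interface text tells. Its arguments: {"type":"object","properties":{"rows":{"type":"array"},"grip_force":{"type":"number"}},"required":["rows"]}

```bash
ls; mkdir -p pics; python3 - <<'E'
from station import robot, viewer, ticket
import cv2, numpy as np
s=robot.read_state(); print({k:np.round(v,3).tolist() for k,v in s.items()})
for n in ["scene","top"]:
    p,d=viewer.capture(n); cv2.imwrite(f"pics/{n}0.png",p[:,:,::-1]); np.save(f"pics/{n}0.npy",d)
    c=viewer.get_calibration(n); print(n,c)
    for t in ["dispenser","box_a","box_a_clasp","box_in_clasp","glass_candle","mouth"]:
        print(t,[(np.round(r["centre"],1).tolist(),round(r["conf"],2)) for r in viewer.place_of(n,t)])
E
```

```text
pics
{'time_s': 0.0, 'joints': [62.652, 24.45, 4.232, 92.053, -1.955, 63.643, -3.844], 'joint_vel': [0.02, 0.007, -0.058, 0.034, -0.016, -0.081, -0.072], 'effort': [-0.0, -93.58, 3.667, -45.418, -0.049, 0.02, 0.0], 'position': [217.171, -638.67, 229.771], 'tcp_rot': [[-0.0, 0.322, -0.947], [0.001, -0.947, -0.322], [-1.0, -0.001, 0.0]], 'contact_force': [0.005, -0.12, 0.82], 'ft_torque': [0.044, -0.027, -0.024], 'width': 93.705}
scene {'K': array([[440.74914523,   0.        , 257.20551845],
       [  0.        , 440.74914523, 193.85013909],
       [  0.        ,   0.        ,   1.        ]]), 'xyz': array([-661.2853733 ,  511.15208327, 1197.31620429]), 'orientation': array([[-0.5309092 , -0.5214512 ,  0.66800004],
       [-0.84724979,  0.34281444, -0.405766  ],
       [-0.01741289, -0.7813878 , -0.62380277]])}
dispenser [([164.7, 238.6], 0.94)]
box_a [([192.9, 219.2], 0.89), ([363.0, 199.4], 0.78), ([227.5, 217.9], 0.64), ([290.8, 214.2], 0.6)]
box_a_clasp [([195.3, 211.2], 0.74), ([293.2, 210.3], 0.67), ([369.4, 208.9], 0.49)]
box_in_clasp [([170.9, 221.6], 0.54)]
glass_candle []
mouth [([160.7, 211.8], 0.85)]
top {'K': array([[374.49128642,   0.        , 258.47295413],
       [  0.        , 374.49128642, 192.09503786],
       [  0.        ,   0.        ,   1.        ]]), 'xyz': array([ 333.35627951, -185.3332698 , 1245.53769478]), 'orientation': array([[-2.13297506e-02, -9.85613601e-01,  1.67662969e-01],
       [-9.99767518e-01,  2.15567154e-02, -4.66411841e-04],
       [-3.15456105e-03, -1.67633939e-01, -9.85844263e-01]])}
dispenser [([157.2, 185.4], 0.7)]
box_a [([192.9, 166.2], 0.97), ([387.2, 258.4], 0.85), ([228.1, 194.0], 0.84), ([296.4, 221.4], 0.58)]
box_a_clasp [([396.8, 260.4], 0.75), ([201.8, 157.0], 0.65), ([302.3, 228.6], 0.62)]
box_in_clasp [([140.0, 190.5], 0.76)]
glass_candle [([230.3, 144.3], 0.81)]
mouth [([140.9, 180.2], 0.86)]
```

```bash
python3 - <<'E'
import cv2
a=cv2.imread("pics/scene0.png"); cv2.imwrite("pics/s1.png",cv2.resize(a[120:300,100:420],None,fx=2.5,fy=2.5,interpolation=3))
a=cv2.imread("pics/top0.png"); cv2.imwrite("pics/t1.png",cv2.resize(a[90:310,100:420],None,fx=2.5,fy=2.5,interpolation=3))
E
```

```text
(no output)
```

View pics/s1.png

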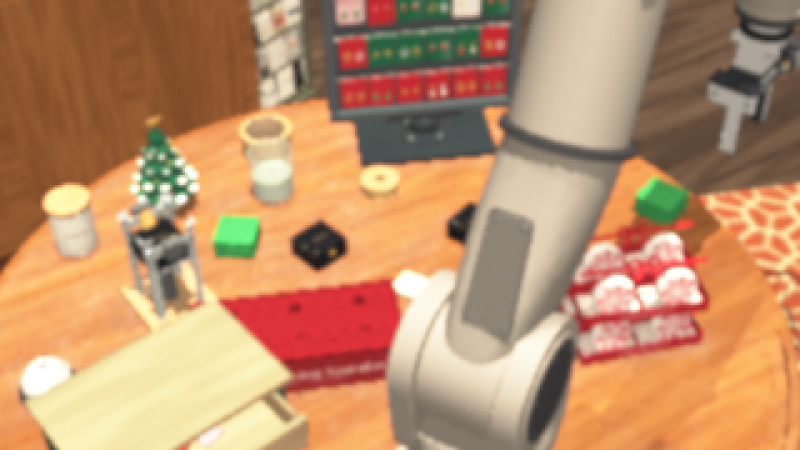

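View pics/t1.png

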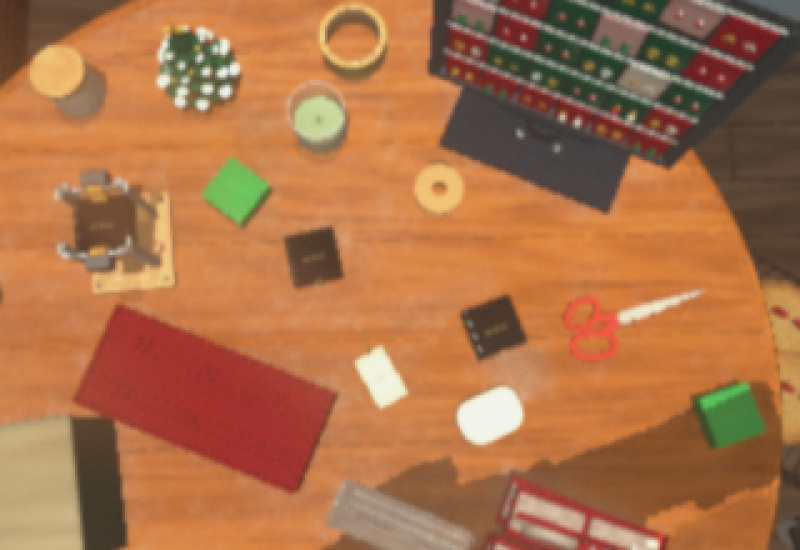

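View pics/top0.png

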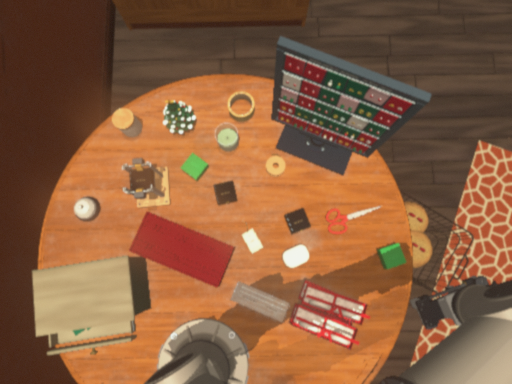

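```bash
cat > h.py <<'E'
import numpy as np, cv2
from station import robot, viewer, ticket
def ray(n,px):
    c=viewer.get_calibration(n); R=np.array(c["orientation"]); 
    return np.array(c["xyz"]), R@np.linalg.inv(c["K"])@np.array([px[0],px[1],1.0])
def atz(n,px,z):
    o,d=ray(n,px); return o+d*(z-o[2])/d[2]
def cloud(n,d):
    c=viewer.get_calibration(n); v,u=np.mgrid[0:384,0:512]
    r=np.stack([u,v,np.ones_like(u)],-1)@np.linalg.inv(c["K"]).T
    return (r*d[...,None])@np.array(c["orientation"]).T+np.array(c["xyz"])
def proj(n,P):
    c=viewer.get_calibration(n); q=np.array(c["K"])@(np.array(c["orientation"]).T@(np.array(P,float)-c["xyz"])); return q[:2]/q[2]
E
python3 - <<'E'
from h import *
a=cv2.imread("pics/top0.png"); b=cv2.imread("pics/scene0.png")
def cr(a,u,v,r=24): return cv2.resize(a[v-r:v+r,u-r:u+r],(384,384),interpolation=cv2.INTER_CUBIC)
cv2.imwrite("pics/c1.png",np.hstack([cr(a,226,193),cr(a,297,221)]))
cv2.imwrite("pics/c2.png",np.hstack([cr(b,228,217),cr(b,291,212)]))
cv2.imwrite("pics/c3.png",np.hstack([cr(b,164,220,32),cr(a,148,183,30)]))
D=np.load("pics/top0.npy"); C=cloud("top",D)
D2=np.load("pics/scene0.npy"); C2=cloud("scene",D2)
for nm,CC,cams in [("top",C,"top"),("scene",C2,"scene")]:
  for t in ["box_a","dispenser","glass_candle"]:
    for r in viewer.regions_of(cams,t):
        m=r["pixels"]; P=CC[m]; P=P[(D if cams=="top" else D2)[m]>0]
        if t=="box_a":
            zt=np.percentile(P[:,2],90); T=P[abs(P[:,2]-zt)<6]
            rect=cv2.minAreaRect(T[:,:2].astype(np.float32))
        else: rect=None; T=P; zt=P[:,2].max()
        print(nm,t,np.round(r["centre"]),round(r["conf"],2),m.sum(),"ztop",zt,np.round(T.mean(0),1),rect)
for n,l in [("top",[(157.2,185.4)]),("scene",[(164.7,238.6)])]: print(n,[atz(n,p,0) for p in l])
print(atz("top",(140.9,180.2),135),atz("scene",(160.7,211.8),135))
print("box", atz("top",(228.1,194),0),atz("scene",(227.5,217.9),0),atz("top",(296.4,221.4),0),atz("scene",(290.8,214.2),0))
print("clasp",atz("top",(302.3,228.6),20),atz("scene",(293.2,210.3),20))
E
```

```text
top box_a [225. 194.] 0.89 407 ztop 38.36820356299074 [541.2 -75.1  35.9] ((541.7577514648438, -75.03472137451172), (65.31238555908203, 65.44976043701172), 11.274552345275879)
top box_a [392. 257.] 0.75 532 ztop 38.19956876880258 [ 323.1 -608.1   35.9] ((323.52508544921875, -607.9526977539062), (65.97555541992188, 67.2595443725586), 17.76322364807129)
top box_a [298. 222.] 0.65 432 ztop 38.30084828525846 [ 442.4 -309.9   35.9] ((443.00775146484375, -310.0663146972656), (65.24784851074219, 65.69357299804688), 19.179155349731445)
top box_a [197. 165.] 0.61 399 ztop 38.231521914747645 [630.3  25.3  35.9] ((630.9308471679688, 25.31840705871582), (63.71711349487305, 65.98615264892578), 53.42045593261719)
top dispenser [155. 190.] 0.73 1098 ztop 173.18630933468603 [558.3 155.6  61.2] None
top dispenser [142. 181.] 0.73 482 ztop 170.77159070258153 [570.3 168.2 132.4] None
top glass_candle [231. 137.] 0.64 575 ztop 94.86045909796849 [723.  -84.8  53.4] None
scene box_a [227. 216.] 0.84 319 ztop 37.452883269430096 [537.1 -74.4  35.5] ((539.2049560546875, -75.51942443847656), (72.0644378662109
[... 692 characters left out ...]
625), (67.49986267089844, 68.60458374023438), 17.3969669342041)
scene dispenser [162. 232.] 0.9 851 ztop 168.43763866384575 [563.6 174.3  67.7] None
scene glass_candle [209. 188.] 0.64 409 ztop 91.96695770750898 [711.  -82.9  55.2] None
top [array([575.68151997, 156.51098279,   0.        ])]
scene [array([582.2496184 , 180.55712786,   0.        ])]
[566.52906811 169.22282985 135.        ] [582.25926532 174.93906558 135.        ]
box [540.91108987 -83.40021563   0.        ] [554.14073775 -82.69010365   0.        ] [ 443.51084371 -310.0166893     0.        ] [ 431.45693088 -311.88731658    0.        ]
clasp [ 417.81332153 -326.3618242    20.        ] [ 427.50107382 -320.33049022   20.        ]
```

View pics/c1.png

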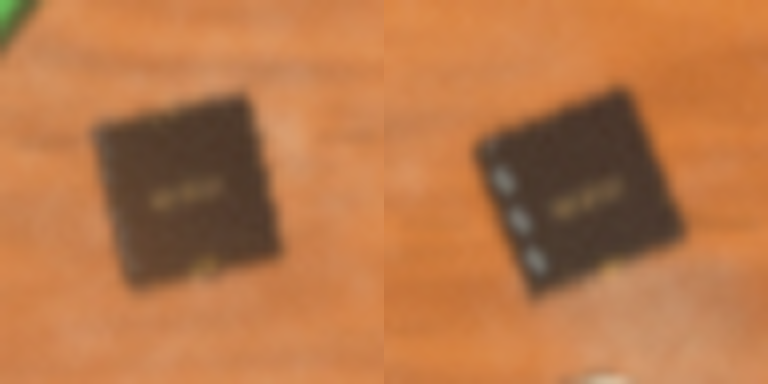

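View pics/c2.png

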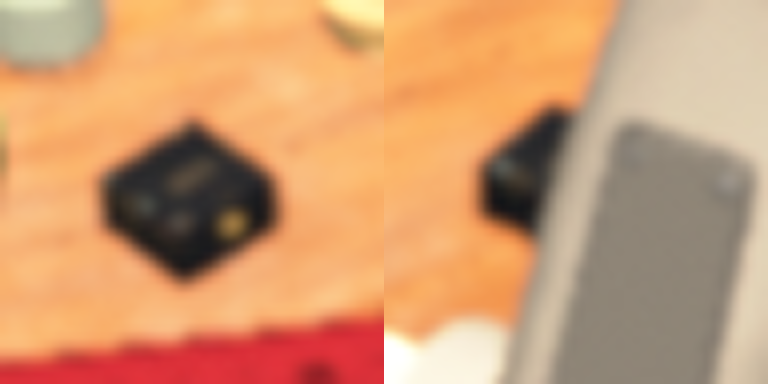

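View pics/c3.png

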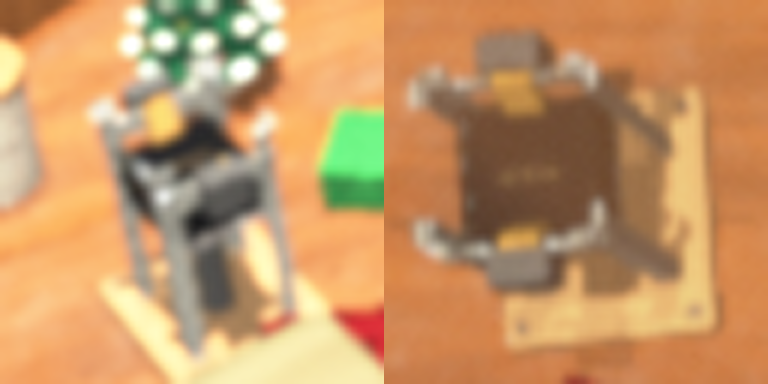

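```bash
python3 - <<'E'
from h import *
from scipy.optimize import least_squares
for n in ["top","scene"]:
    D=np.load(f"pics/{n}0.npy"); C=cloud(n,D); ok=D>0
    near=ok&(np.hypot(C[...,0]-570,C[...,1]-168)<110)
    for lo,hi in [(8,16),(90,103),(128,140),(150,161),(161,166),(166,175)]:
        m=near&(C[...,2]>lo)&(C[...,2]<hi); P=C[m]
        if len(P)>4:
            r=cv2.minAreaRect(P[:,:2].astype(np.float32)); print(n,lo,hi,len(P),np.round(P.min(0)),np.round(P.max(0)),np.round(r[0],1),np.round(r[1],1),round(r[2],1))
    m=near&(C[...,2]>160); 
    if n=="top":
        for p in C[m]: print(np.round(p).astype(int).tolist(),end=' ')
        print()
        for nm,(x0,x1,y0,y1) in {"chest":(0,600,200,500),"red":(350,520,-80,160),"all":(300,700,-400,300)}.items():
            q=ok&(C[...,0]>x0)&(C[...,0]<x1)&(C[...,1]>y0)&(C[...,1]<y1)&(C[...,2]<400); print(nm,C[q][:,2].max())
        q=ok&(C[...,2]>110)&(C[...,0]>350)&(C[...,0]<800)&(C[...,1]>-420)&(C[...,1]<330)
        print("high pts",len(C[q])); H=np.unique(np.round(C[q]/40)*40,axis=0); print(H.astype(int).tolist())
E
```

```text
top 8 16 562 [477. 112.   8.] [636. 220.  16.] [554.6 146.5] [ 97.7 159.7] 60.8
top 90 103 26 [527. 130.  91.] [611. 207. 102.] [551.8 151.3] [ 54.2 109. ] 49.5
top 128 140 478 [510. 129. 128.] [626. 210. 140.] [567.7 170.3] [114.9  78.8] 3.6
top 150 161 139 [509. 129. 150.] [629. 211. 161.] [569.  169.3] [119.3  76.7] 5.4
top 161 166 99 [510. 129. 161.] [629. 214. 166.] [568.7 172. ] [119.2  79.7] 4.5
top 166 175 56 [519. 128. 166.] [614. 216. 173.] [565.8 171.4] [92.  84.1] 3.9
[628, 171, 163] [629, 169, 162] [626, 190, 161] [626, 186, 162] [626, 183, 162] [625, 179, 165] [625, 177, 163] [625, 174, 164] [625, 167, 166] [625, 165, 164] [626, 163, 161] [623, 189, 162] [623, 186, 162] [622, 182, 165] [622, 179, 165] [623, 177, 161] [622, 173, 164] [623, 171, 162] [622, 162, 164] [619, 180, 163] [620, 177, 161] [619, 173, 165] [619, 171, 162] [619, 168, 163] [619, 164, 164] [616, 188, 164] [617, 183, 161] [616, 179, 165] [616, 176, 165] [617, 174, 161] [616, 170, 164] [617, 168, 161] [617, 166, 160] [616, 162, 161] [614, 145, 170] [613, 141, 172] [614, 139, 170] [613, 135, 171] [614, 1
[... 4350 characters left out ...]
, -240, 280], [800, -240, 320], [800, -240, 360], [800, -240, 400], [800, -240, 440], [800, -240, 480], [800, -240, 520], [800, 40, 120], [800, 80, 120], [800, 80, 160], [800, 80, 200], [800, 120, 120]]
scene 8 16 293 [514. 113.   8.] [629. 228.  16.] [575.1 172.8] [114.8 111.2] 5.4
scene 90 103 61 [522. 127.  90.] [600. 213. 103.] [546.7 185.3] [107.9  57.9] 51.3
scene 128 140 204 [504. 129. 128.] [613. 214. 140.] [558.  170.9] [107.4  79.6] 4.8
scene 150 161 113 [502. 130. 150.] [626. 212. 161.] [564.  170.9] [121.9  76.2] 5.3
scene 161 166 50 [502. 128. 161.] [624. 210. 166.] [563.4 168.8] [123.3  77.3] 3.6
scene 166 175 25 [507. 126. 166.] [610. 215. 172.] [557.8 168.7] [100.5  84.9] 4.5
```

```bash
cat >> h.py <<'E'
from scipy.spatial.transform import Rotation as Ro
def delta(x,y,z,yaw,flip=True,show=True):
    """tool-frame shift to TCP (x,y,z), tool down, box yaw deg"""
    s=robot.read_state(); R=np.array(s["tcp_rot"]); p=np.array(s["position"])
    a=np.radians(yaw); ty=np.array([np.sin(a),-np.cos(a),0]); tx=np.array([0,0,-1.])
    if ty@R[:,1]<0: ty=-ty
    T=np.stack([tx,ty,np.cross(tx,ty)],1)
    print("t",round(s["time_s"],2),"pos",np.round(p,1),"yaw now",round(np.degrees(np.arctan2(-R[0,1]*-1,-R[1,1])),2),"F",np.round(s["contact_force"],1),"w",round(s["width"],1))
    print("shift",np.round(R.T@(np.array([x,y,z])-p),1),"turn",np.round(Ro.from_matrix(R.T@T).as_rotvec(degrees=True),2), "j",np.round(s["joints"],0))
E
python3 -c "
from h import *
delta(443,-310,130,19.2)"
```

```text
t 1.0 pos [ 217.3 -639.   230.5] yaw now 18.78 F [-0.2 -0.4  0.6] w 94.1
shift [ 100.5 -238.9 -319.6] turn [-0.42 -0.    0.  ] j [63. 24.  4. 92. -2. 64. -4.]
```

drive_tool --rows '[[[10, -30, -40], [0, 0, 0], 0], [[10, -30, -40], [0, 0, 0], 0], [[10, -30, -40], [0, 0, 0], 0], [[10, -30, -40], [0, 0, 0], 0], [[10, -30, -40], [0, 0, 0], 0], [[15, -30, -40], [0, 0, 0], 0], [[15, -30, -40], [0, 0, 0], 0], [[20, -29, -40], [-0.4, 0, 0], 0]]' --grip_force 30

```text
time_s: 2.0
position: [444.4, -308.5, 130.6]
tcp_rot: [[0.001, 0.329, -0.944], [-0.001, -0.944, -0.329], [-1.0, 0.001, -0.001]]
contact_force: [1.3, -0.6, -0.5]
width: 93.9
```

```bash
python3 - <<'E'
from h import *
delta(443,-310,30,19.2)
p,d=viewer.capture("top"); C=cloud("top",d)
m=(d>0)&(np.hypot(C[...,0]-541,C[...,1]+75)<70)&(abs(C[...,2]-36)<4); print(m.sum(),cv2.minAreaRect(C[m][:,:2].astype(np.float32)))
p2,d2=viewer.capture("scene")
cv2.imwrite("pics/m1.png",np.hstack([cv2.resize(p[170:270,230:380,::-1],None,fx=2.6,fy=2.6),cv2.resize(p2[150:250,200:350,::-1],None,fx=2.6,fy=2.6)]))
E
```

```text
t 2.0 pos [ 444.4 -308.5  130.6] yaw now 19.18 F [ 1.3 -0.6 -0.5] w 93.9
shift [100.6   0.8   1.9] turn [-0.02 -0.05 -0.06] j [ 32.  19.  -5. 114.   2.  47. -45.]
365 ((541.6964111328125, -75.11785888671875), (65.35037994384766, 65.86930084228516), 11.313345909118652)
```

View pics/m1.png

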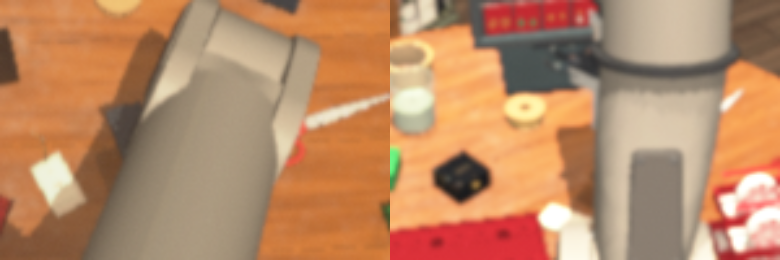

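drive_tool --rows '[[[20, 0.4, 1], [0, 0, 0], 0], [[25, 0.4, 0.9], [0, 0, 0], 0], [[25, 0, 0], [0, 0, 0], 0], [[20, 0, 0], [0, 0, 0], 0], [[10.5, 0, 0], [0, 0, 0], 0], [[0, 0, 0], [0, 0, 0], 1], [[0, 0, 0], [0, 0, 0], 1], [[0, 0, 0], [0, 0, 0], 1]]' --grip_force 30

```text
time_s: 3.1
position: [442.1, -311.4, 30.7]
tcp_rot: [[0.001, 0.328, -0.945], [-0.0, -0.945, -0.328], [-1.0, 0.001, -0.001]]
contact_force: [-0.5, 0.7, 0.8]
width: 67.9
```

drive_tool --rows '[[[0, 0, 0], [0, 0, 0], 1], [[0, 0, 0], [0, 0, 0], 1], [[-20, 0, 0], [0, 0, 0], 1], [[-30, 0, 0], [0, 0, 0], 1], [[-40, 0, 0], [0, 0, 0], 1], [[-50, 0, 0], [0, 0, 0], 1], [[-50, 0, 0], [0, 0, 0], 1], [[-50, 0, 0], [0, 0, 0], 1]]' --grip_force 30

```text
time_s: 4.1
position: [441.4, -311.0, 272.0]
tcp_rot: [[0.0, 0.329, -0.944], [-0.0, -0.944, -0.329], [-1.0, 0.0, -0.0]]
contact_force: [1.3, 0.4, -1.5]
width: 65.8
```

```bash
python3 - <<'E'
from h import *
delta(569,171,275,4.7)
E
```

```text
t 4.1 pos [ 441.4 -311.   272. ] yaw now 19.18 F [ 1.3  0.4 -1.5] w 65.8
shift [  -3.1 -413.3 -278.8] turn [14.48 -0.02 -0.02] j [ 33.  10.  -5. 106.   1.  64. -43.]
```

drive_tool --rows '[[[0, -35, -24], [0, 0, 0], 1], [[0, -50, -34], [0, 0, 0], 1], [[0, -50, -34], [0, 0, 0], 1], [[0, -50, -34], [0, 0, 0], 1], [[0, -50, -34], [0, 0, 0], 1], [[0, -50, -34], [0, 0, 0], 1], [[0, -50, -34], [0, 0, 0], 1], [[0, -30, -20], [0, 0, 0], 1]]' --grip_force 30

```text
time_s: 5.1
position: [556.1, 118.3, 270.2]
tcp_rot: [[0.0, 0.331, -0.944], [0.001, -0.944, -0.331], [-1.0, -0.001, -0.0]]
contact_force: [-0.1, 0.1, -1.5]
width: 65.9
```

```bash
python3 - <<'E'
from h import *
delta(569,171,275,4.7)
E
```

```text
t 5.1 pos [556.1 118.3 270.2] yaw now 19.32 F [-0.1  0.1 -1.5] w 65.9
shift [ -4.8 -45.5 -29.6] turn [14.62 -0.02  0.04] j [  1.  14. -23. 102.   6.  65. -95.]
```

drive_tool --rows '[[[0, -20, -13], [0, 0, 0], 1], [[0, -20, -13], [0, 0, 0], 1], [[0, -5.5, -3.6], [4, 0, 0], 1], [[0, 0, 0], [6, 0, 0], 1], [[0, 0, 0], [4.6, 0, 0], 1], [[0, 0, 0], [0, 0, 0], 1], [[0, 0, 0], [0, 0, 0], 1], [[0, 0, 0], [0, 0, 0], 1]]' --grip_force 40

```text
time_s: 6.1
position: [569.1, 167.7, 270.1]
tcp_rot: [[0.0, 0.081, -0.997], [0.0, -0.997, -0.081], [-1.0, -0.0, -0.0]]
contact_force: [0.1, -0.1, -1.8]
width: 66.4
```

```bash
python3 - <<'E'
from h import *
delta(569,171,275,4.7)
for n in ["top","scene"]:
    p,d=viewer.capture(n); cv2.imwrite(f"pics/{n}2.png",p[:,:,::-1]); np.save(f"pics/{n}2.npy",d)
p=cv2.imread("pics/top2.png");q=cv2.imread("pics/scene2.png")
cv2.imwrite("pics/m2.png",np.hstack([cv2.resize(p[110:260,80:230],(400,400),interpolation=2),cv2.resize(q[130:260,100:230],(400,400),interpolation=2)]))
E
```

```text
t 6.1 pos [569.1 167.7 270.1] yaw now 4.64 F [ 0.1 -0.1 -1.8] w 66.4
shift [-4.9 -3.3 -0.2] turn [-0.06 -0.    0.  ] j [  -5.   16.  -22.   99.    7.   66. -114.]
```

View pics/m2.png

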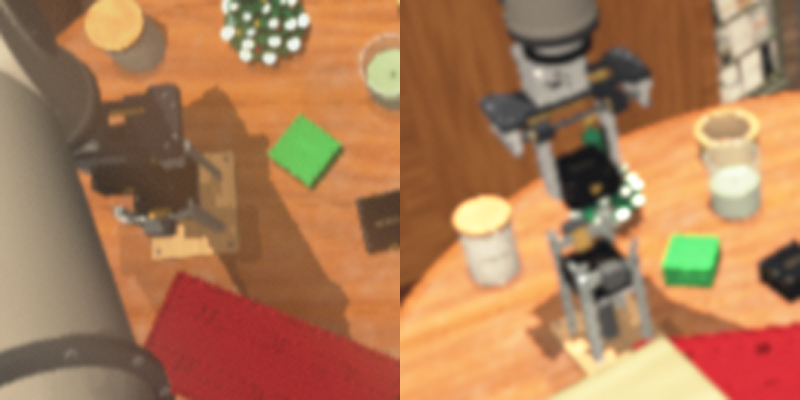

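```bash
python3 - <<'E'
from h import *
a=np.radians(4.6); ex=np.array([np.cos(a),np.sin(a)]); ey=np.array([-np.sin(a),np.cos(a)])
for n in ["scene","top"]:
    D=np.load(f"pics/{n}2.npy"); C=cloud(n,D); 
    L=np.stack([(C[...,:2]-[569.1,167.7])@ex,(C[...,:2]-[569.1,167.7])@ey,C[...,2]],-1)
    im=cv2.imread(f"pics/{n}2.png").astype(int)
    dark=im.max(-1)<75
    ok=(D>0)&(abs(L[...,0])<45)&(abs(L[...,1])<45)
    for nm,zc in [("held",240),("in",95)]:
        m=ok&(L[...,2]>zc)&(L[...,2]<zc+42)
        print(n,nm,m.sum())
        P=L[m]; 
        # front face: x hist
        for ax in (0,1):
            h,e=np.histogram(P[:,ax],bins=np.arange(-44,46,2)); print(ax,[(int(e[i]),int(h[i])) for i in range(len(h)) if h[i]>0])
        h,e=np.histogram(P[:,2],bins=np.arange(zc,zc+44,3));print('z',[(int(e[i]),int(h[i])) for i in range(len(h)) if h[i]>0])
    # housings
    for z0,z1 in [(150,161),(161,167)]:
        m=(D>0)&(abs(L[...,0])<75)&(abs(L[...,1])<22)&(L[...,2]>z0)&(L[...,2]<z1); P=L[m]
        if len(P): 
            for sgn in (-1,1):
                Q=P[P[:,0]*sgn>38]; 
                if len(Q): print(n,"housing",sgn,z0,len(Q),np.round(Q.min(0),1),np.round(Q.max(0),1))
E
```

```text
scene held 395
0 [(-40, 3), (-38, 12), (-36, 32), (-34, 34), (-32, 39), (-30, 26), (-28, 11), (-26, 8), (-24, 11), (-22, 10), (-20, 8), (-18, 11), (-16, 14), (-14, 15), (-12, 22), (-10, 13), (-8, 9), (-6, 10), (-4, 4), (-2, 12), (0, 4), (2, 8), (4, 4), (6, 10), (8, 7), (10, 6), (12, 2), (14, 9), (16, 4), (18, 6), (20, 5), (22, 3), (24, 9), (26, 3), (28, 6), (30, 1), (32, 2), (34, 1), (36, 1)]
1 [(-44, 2), (-42, 4), (-40, 2), (-38, 3), (-36, 8), (-34, 8), (-32, 10), (-30, 8), (-28, 13), (-26, 13), (-24, 11), (-22, 4), (-20, 13), (-18, 13), (-16, 5), (-14, 11), (-12, 11), (-10, 10), (-8, 10), (-6, 12), (-4, 8), (-2, 13), (0, 11), (2, 11), (4, 11), (6, 7), (8, 11), (10, 16), (12, 4), (14, 12), (16, 10), (18, 12), (20, 10), (22, 7), (24, 10), (26, 7), (28, 11), (30, 19), (32, 3), (34, 5), (36, 6), (38, 2), (40, 6), (42, 11)]
z [(240, 9), (243, 16), (246, 15), (249, 18), (252, 13), (255, 19), (258, 16), (261, 18), (264, 15), (267, 28), (270, 72), (273, 123), (276, 25), (279, 8)]
scene in 290
0 [(-44, 10), (-42, 16), (-40, 12), (-38, 18), (-36, 22), (-34, 19), (-32, 12), (-30, 4), (-28, 1)
[... 2309 characters left out ...]
30, 6), (32, 2), (34, 2), (36, 3), (38, 2)]
1 [(-38, 2), (-36, 26), (-34, 5), (-32, 1), (-30, 49), (-28, 22), (-26, 13), (-24, 12), (-22, 8), (-20, 13), (-18, 9), (-16, 8), (-14, 14), (-12, 8), (-10, 12), (-8, 11), (-6, 10), (-4, 9), (-2, 4), (0, 3), (2, 5), (4, 5), (6, 1), (8, 7), (10, 3), (12, 3), (14, 5), (16, 2), (18, 4), (20, 8), (22, 3), (24, 5), (26, 7), (28, 7), (30, 3), (32, 7), (34, 7), (36, 3), (38, 3), (42, 2)]
z [(95, 12), (98, 8), (101, 5), (104, 4), (107, 10), (110, 7), (113, 9), (116, 12), (119, 12), (122, 8), (125, 5), (128, 24), (131, 107), (134, 106)]
top housing -1 150 38 [-60.1 -20.4 150.3] [-38.3  21.5 160.9]
top housing -1 161 44 [-59.3 -10.8 161.1] [-42.3  16.4 166.8]
```

```bash
python3 - <<'E'
from h import *
a=np.radians(4.6); ex=np.array([np.cos(a),np.sin(a)]); ey=np.array([-np.sin(a),np.cos(a)])
for n,k in [("scene",2),("top",2),("scene",0),("top",0)]:
    D=np.load(f"pics/{n}{k}.npy"); C=cloud(n,D); 
    L=np.stack([(C[...,:2]-[569.1,167.7])@ex,(C[...,:2]-[569.1,167.7])@ey,C[...,2]],-1)
    def st(nm,xr,yr,zr,ax):
        m=(D>0)
        for i,r in enumerate((xr,yr,zr)): m&=(L[...,i]>r[0])&(L[...,i]<r[1])
        P=L[m]
        if len(P)<5: return print(n,k,nm,len(P))
        A=np.c_[P[:,(ax+1)%2],np.ones(len(P))]; c=np.linalg.lstsq(A,P[:,ax],rcond=None)[0]
        print(n,k,nm,len(P),"med",np.round(np.median(P[:,ax]),1),"mean",np.round(P[:,ax].mean(),2),"sd",np.round(P[:,ax].std(),1),"slope deg",np.round(np.degrees(np.arctan(c[0])),1))
    if k==2:
        st("held front",(-42,-26),(-28,28),(245,268),0)
        st("held +y",(-25,25),(25,42),(245,268),1)
    st("housing front face",(-75,-50),(-20,25),(135,157),0)
    st("in box +y",(-20,20),(27,45),(104,128),1)
    st("base front",(-80,-57),(-50,50),(2,9),0)
    st("base +y",(-60,60),(47,70),(2,9),1)
E
```

```text
scene 2 held front 76 med -32.4 mean -32.52 sd 2.5 slope deg -0.4
scene 2 held +y 24 med 33.9 mean 33.84 sd 3.9 slope deg 22.7
scene 2 housing front face 40 med -61.2 mean -60.81 sd 3.1 slope deg 4.0
scene 2 in box +y 15 med 36.4 mean 36.59 sd 0.8 slope deg -1.6
scene 2 base front 0
scene 2 base +y 33 med 56.8 mean 57.81 sd 4.6 slope deg 1.0
top 2 held front 44 med -30.6 mean -30.84 sd 0.7 slope deg -0.5
top 2 held +y 3
top 2 housing front face 21 med -58.8 mean -57.53 sd 2.5 slope deg -9.6
top 2 in box +y 0
top 2 base front 43 med -64.8 mean -66.95 sd 6.5 slope deg 2.3
top 2 base +y 8 med 54.9 mean 56.27 sd 5.8 slope deg 13.8
scene 0 housing front face 39 med -60.7 mean -59.94 sd 3.3 slope deg 7.8
scene 0 in box +y 14 med 36.6 mean 36.79 sd 1.0 slope deg -1.8
scene 0 base front 0
scene 0 base +y 35 med 57.5 mean 57.18 sd 5.7 slope deg -0.9
top 0 housing front face 19 med -58.9 mean -57.4 sd 2.8 slope deg -11.6
top 0 in box +y 0
top 0 base front 31 med -63.0 mean -65.01 sd 6.4 slope deg -0.1
top 0 base +y 10 med 56.3 mean 57.28 sd 5.3 slope deg 16.9
```

```bash
python3 -c "
from h import *
delta(566.3,170.5,206,4.7)"
```

```text
t 6.2 pos [569.1 167.7 270. ] yaw now 4.61 F [ 0.3  0.9 -1.3] w 65.5
shift [64.  -3.   2.6] turn [-0.09  0.    0.  ] j [  -5.   16.  -22.   99.    7.   66. -114.]
```

drive_tool --rows '[[[0, -3, 2.6], [0, 0, 0], 1], [[15, 0, 0], [0, 0, 0], 1], [[20, 0, 0], [0, 0, 0], 1], [[20, 0, 0], [0, 0, 0], 1], [[9, 0, 0], [0, 0, 0], 1], [[0, 0, 0], [0, 0, 0], 1], [[0, 0, 0], [0, 0, 0], 1], [[0, 0, 0], [0, 0, 0], 1]]' --grip_force 40

```text
time_s: 7.2
position: [566.6, 170.7, 206.7]
tcp_rot: [[0.001, 0.08, -0.997], [0.0, -0.997, -0.08], [-1.0, -0.0, -0.001]]
contact_force: [0.0, -0.4, -1.7]
width: 66.0
```

```bash
python3 - <<'E'
from h import *
delta(566.3,170.5,150,4.7)
for n in ["top","scene"]:
    p,d=viewer.capture(n); cv2.imwrite(f"pics/{n}3.png",p[:,:,::-1]); np.save(f"pics/{n}3.npy",d)
p=cv2.imread("pics/top3.png");q=cv2.imread("pics/scene3.png")
cv2.imwrite("pics/m3.png",np.hstack([cv2.resize(p[150:210,110:170],(400,400),interpolation=2),cv2.resize(q[160:250,120:210],(400,400),interpolation=2)]))
a=np.radians(4.6); ex=np.array([np.cos(a),np.sin(a)]); ey=np.array([-np.sin(a),np.cos(a)])
for n in ["scene","top"]:
    D=np.load(f"pics/{n}3.npy"); C=cloud(n,D); 
    L=np.stack([(C[...,:2]-[566.3,170.5])@ex,(C[...,:2]-[566.3,170.5])@ey,C[...,2]],-1)
    def st(nm,xr,yr,zr,ax):
        m=(D>0)
        for i,r in enumerate((xr,yr,zr)): m&=(L[...,i]>r[0])&(L[...,i]<r[1])
        P=L[m]
        print(n,nm,len(P),np.median(P[:,ax]) if len(P) else 0)
    st("held front",(-42,-26),(-28,28),(181,203),0)
    st("housing front face",(-75,-50),(-20,25),(135,157),0)
    st("held +y",(-25,25),(25,42),(181,203),1)
    st("in box +y",(-20,20),(27,45),(104,128),1)
E
```

```text
t 7.2 pos [566.6 170.7 206.7] yaw now 4.58 F [ 0.  -0.4 -1.7] w 66.0
shift [56.7  0.1  0.4] turn [-0.12 -0.06  0.01] j [  -5.   19.  -22.  103.    8.   59. -116.]
scene held front 71 -32.14171329590639
scene housing front face 35 -58.45367910452815
scene held +y 21 34.699727520874816
scene in box +y 16 33.75794051922519
top held front 33 -30.60293891273296
top housing front face 16 -56.55660742198215
top held +y 3 38.25260042751133
top in box +y 0 0
```

View pics/m3.png

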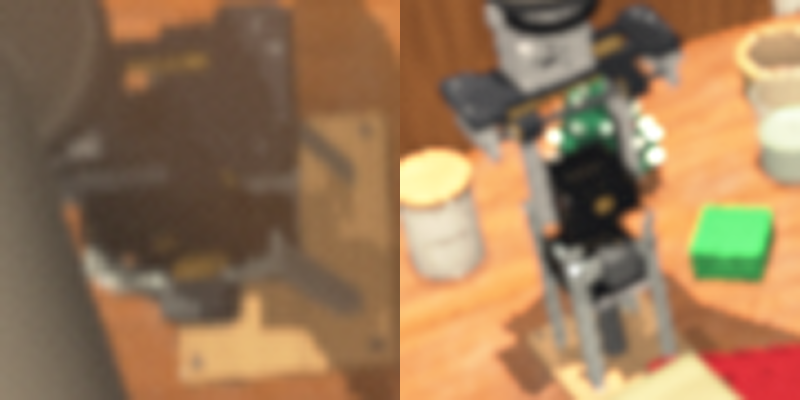

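drive_tool --rows '[[[5, 0, 0.3], [0, 0, 0], 1], [[5, 0, 0], [0, 0, 0], 1], [[5, 0, 0], [0, 0, 0], 1], [[5, 0, 0], [0, 0, 0], 1], [[4, 0, 0], [0, 0, 0], 1], [[3, 0, 0], [0, 0, 0], 1], [[3, 0, 0], [0, 0, 0], 1], [[0, 0, 0], [0, 0, 0], 1]]' --grip_force 50

```text
time_s: 8.3
position: [565.9, 170.6, 175.8]
tcp_rot: [[-0.0, 0.08, -0.997], [-0.0, -0.997, -0.08], [-1.0, -0.0, 0.0]]
contact_force: [0.5, 1.0, -0.9]
width: 65.5
```

drive_tool --rows '[[[4, 0, 0], [0, 0, 0], 1], [[4, 0, 0], [0, 0, 0], 1], [[4, 0, 0], [0, 0, 0], 1], [[4, 0, 0], [0, 0, 0], 1], [[4, 0, 0], [0, 0, 0], 1], [[4, 0, 0], [0, 0, 0], 1], [[2, 0, 0], [0, 0, 0], 1], [[0, 0, 0], [0, 0, 0], 1]]' --grip_force 55

```text
time_s: 9.3
position: [565.9, 170.6, 149.8]
tcp_rot: [[-0.0, 0.08, -0.997], [0.0, -0.997, -0.08], [-1.0, -0.0, 0.0]]
contact_force: [-0.5, 1.0, 0.4]
width: 65.7
```

drive_tool --rows '[[[4, 0, 0], [0, 0, 0], 1], [[4, 0, 0], [0, 0, 0], 1], [[4, 0, 0], [0, 0, 0], 1], [[4, 0, 0], [0, 0, 0], 1], [[4, 0, 0], [0, 0, 0], 1], [[4, 0, 0], [0, 0, 0], 1], [[1, 0, 0], [0, 0, 0], 1], [[0, 0, 0], [0, 0, 0], 1]]' --grip_force 55

```text
time_s: 10.3
position: [566.0, 170.5, 125.0]
tcp_rot: [[-0.0, 0.08, -0.997], [-0.0, -0.997, -0.08], [-1.0, 0.0, 0.0]]
contact_force: [-0.0, 0.9, 2.5]
width: 66.0
```

```bash
cat > look.py <<'E'
import sys
from h import *
k=sys.argv[1]
s=robot.read_state(); print(s["time_s"],np.round(s["position"],1),np.round(s["contact_force"],1))
for n in ["top","scene"]:
    p,d=viewer.capture(n); cv2.imwrite(f"pics/{n}{k}.png",p[:,:,::-1]); np.save(f"pics/{n}{k}.npy",d)
p=cv2.imread(f"pics/top{k}.png");q=cv2.imread(f"pics/scene{k}.png")
cv2.imwrite(f"pics/m{k}.png",np.hstack([cv2.resize(p[150:210,110:170],(400,400),interpolation=2),cv2.resize(q[170:250,120:200],(400,400),interpolation=2)]))
E
python3 look.py 4
```

```text
10.3 [566.  170.5 125. ] [-0.   0.9  2.5]
```

View pics/m4.png

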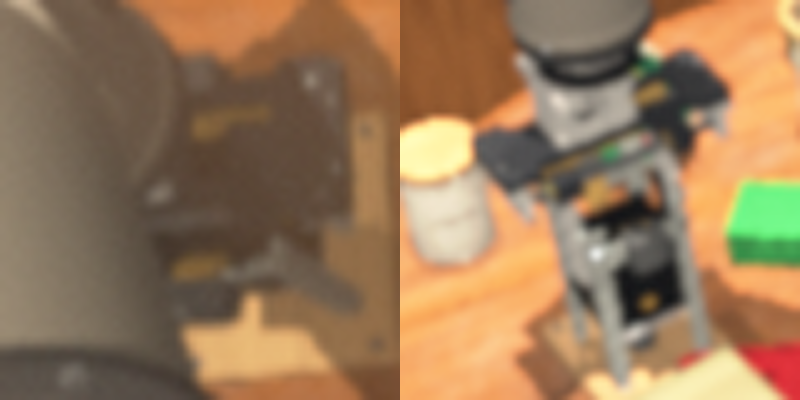

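drive_tool --rows '[[[1.5, 0, 0], [0, 0, 0], 1], [[1.5, 0, 0], [0, 0, 0], 1], [[0, 0, 0], [0, 0, 0], 1], [[0, 0, 0], [0, 0, 0], 1], [[-1.5, 0, 0], [0, 0, 0], 1], [[-1.5, 0, 0], [0, 0, 0], 1], [[-1.5, 0, 0], [0, 0, 0], 1], [[0, 0, 0], [0, 0, 0], 1]]' --grip_force 55

```text
time_s: 11.4
position: [566.0, 170.6, 126.7]
tcp_rot: [[0.0, 0.08, -0.997], [0.0, -0.997, -0.08], [-1.0, -0.0, -0.0]]
contact_force: [-0.7, -0.4, 2.8]
width: 65.8
```

```bash
python3 look.py 5
```

```text
11.4 [566.  170.6 126.7] [-0.7 -0.4  2.8]
```

View pics/m5.png

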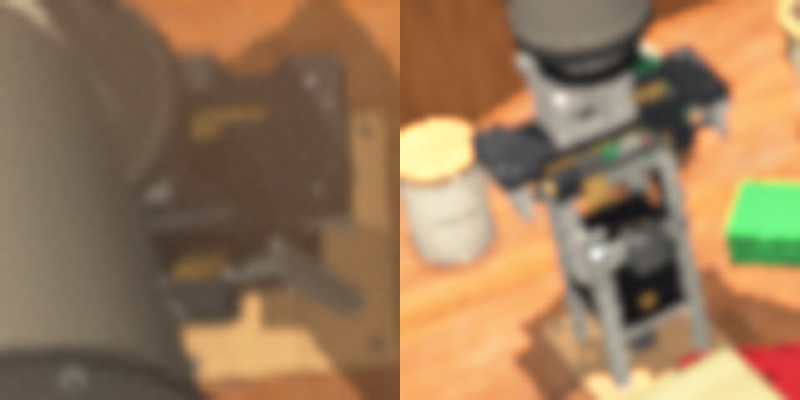

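drive_tool --rows '[[[-1, 0, 0], [0, 0, 0], 1], [[-1, 0, 0], [0, 0, 0], 1], [[-1, 0, 0], [0, 0, 0], 1], [[-1, 0, 0], [0, 0, 0], 1], [[0, 0, 0], [0, 0, 0], 1], [[0, 0, 0], [0, 0, 0], 1], [[0, 0, 0], [0, 0, 0], 1], [[0, 0, 0], [0, 0, 0], 1]]' --grip_force 55

```text
time_s: 12.5
position: [565.8, 170.5, 129.9]
tcp_rot: [[-0.001, 0.08, -0.997], [-0.0, -0.997, -0.08], [-1.0, -0.0, 0.001]]
contact_force: [4.8, 2.0, -16.6]
width: 65.5
```

drive_tool --rows '[[[1, 0, 0], [0, 0, 0], 1], [[0, 0, 0], [0, 0, 0], 0], [[0, 0, 0], [0, 0, 0], 0], [[0, 0, 0], [0, 0, 0], 0], [[-5, 0, 0], [0, 0, 0], 0], [[-30, 0, 0], [0, 0, 0], 0], [[-50, 0, 0], [0, 0, 0], 0], [[-50, 0, 0], [0, 0, 0], 0]]' --grip_force 30

```text
time_s: 13.5
position: [565.8, 170.5, 266.3]
tcp_rot: [[-0.0, 0.08, -0.997], [0.0, -0.997, -0.08], [-1.0, -0.0, 0.0]]
contact_force: [-0.3, 0.6, 0.0]
width: 94.1
```

```bash
python3 -c "
from h import *
delta(541.5,-75,220,11.3)"
```

```text
t 13.5 pos [565.8 170.5 266.3] yaw now 4.59 F [-0.3  0.6  0. ] w 94.1
shift [ 46.3 242.8  43.8] turn [-6.71  0.01  0.01] j [  -5.   16.  -22.  100.    7.   65. -114.]
```

drive_tool --rows '[[[0, 20, 4], [0, 0, 0], 0], [[0, 40, 7], [0, 0, 0], 0], [[0, 40, 7], [0, 0, 0], 0], [[0, 45, 8], [0, 0, 0], 0], [[10, 45, 8], [0, 0, 0], 0], [[16, 35, 6], [0, 0, 0], 0], [[20, 17.8, 3.8], [0, 0, 0], 0], [[0, 0, 0], [-6.7, 0, 0], 0]]'

```text
time_s: 14.5
position: [540.1, -77.2, 216.6]
tcp_rot: [[-0.003, 0.195, -0.981], [-0.0, -0.981, -0.195], [-1.0, -0.0, 0.003]]
contact_force: [-0.3, 0.2, 1.0]
width: 94.0
```

```bash
python3 look.py 6; python3 -c "
from h import *
delta(541.6,-75,130,11.3)"
```

```text
14.5 [540.1 -77.2 216.6] [-0.3  0.2  1. ]
t 14.6 pos [541.1 -75.6 217.8] yaw now 11.34 F [ 0.5 -0.3 -0.5] w 94.5
shift [87.8 -0.5 -0.7] turn [0.04 0.07 0.02] j [ 15.  14. -16. 109.   4.  58. -82.]
```

View pics/m6.png

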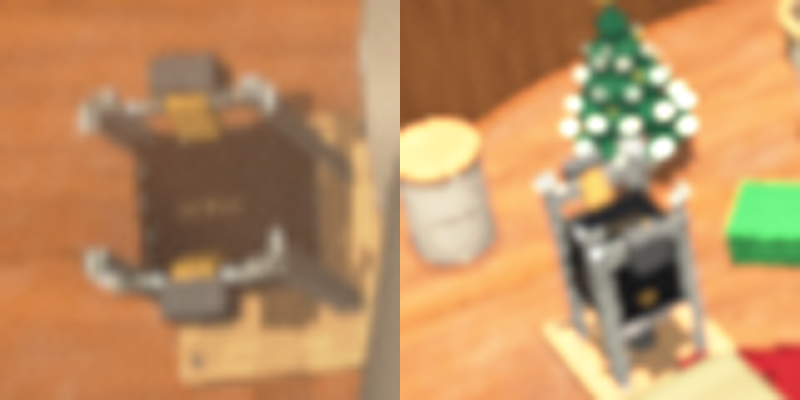

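The second box sits under both shut catches, with its clasp to the front. Next is the other black box, at (226,193) in the top view.

drive_tool --rows '[[[30, -0.5, -0.7], [0, 0, 0], 0], [[40, 0, 0], [0, 0, 0], 0], [[40, 0, 0], [0, 0, 0], 0], [[30, 0, 0], [0, 0, 0], 0], [[25, 0, 0], [0, 0, 0], 0], [[15, 0, 0], [0, 0, 0], 0], [[7.5, 0, 0], [0, 0, 0], 0], [[0, 0, 0], [0, 0, 0], 0]]'

```text
time_s: 15.6
position: [542.4, -74.3, 31.1]
tcp_rot: [[0.0, 0.195, -0.981], [0.0, -0.981, -0.195], [-1.0, -0.0, -0.0]]
contact_force: [-0.2, 0.2, -0.4]
width: 94.1
```

drive_tool --rows '[[[0, 0, 0], [0, 0, 0], 1], [[0, 0, 0], [0, 0, 0], 1], [[0, 0, 0], [0, 0, 0], 1], [[0, 0, 0], [0, 0, 0], 1], [[0, 0, 0], [0, 0, 0], 1], [[-20, 0, 0], [0, 0, 0], 1], [[-30, 0, 0], [0, 0, 0], 1], [[-40, 0, 0], [0, 0, 0], 1]]' --grip_force 30

```text
time_s: 16.6
position: [541.6, -74.3, 121.3]
tcp_rot: [[-0.002, 0.196, -0.981], [0.0, -0.981, -0.196], [-1.0, -0.001, 0.002]]
contact_force: [-0.5, -0.0, -0.5]
width: 65.6
```

```bash
python3 -c "
from h import *
delta(567,170.6,270,4.6)"
```

```text
t 16.6 pos [541.6 -74.3 121.3] yaw now 11.28 F [-0.5 -0.  -0.5] w 65.6
shift [-148.7 -235.3  -72.6] turn [6.68 0.1  0.03] j [ 14.  21. -15. 113.   7.  47. -84.]
```

drive_tool --rows '[[[-45, 0, 0], [0, 0, 0], 1], [[-50, 0, 0], [0, 0, 0], 1], [[-40, -15, -5], [0, 0, 0], 1], [[-14, -35, -11], [0, 0, 0], 1], [[0, -45, -14], [0, 0, 0], 1], [[0, -45, -14], [0, 0, 0], 1], [[0, -45, -14], [0, 0, 0], 1], [[0, -30, -9], [0, 0, 0], 1]]' --grip_force 40

```text
time_s: 17.6
position: [565.7, 151.9, 270.0]
tcp_rot: [[-0.0, 0.197, -0.98], [0.0, -0.98, -0.197], [-1.0, -0.0, 0.0]]
contact_force: [-0.4, -0.7, -1.2]
width: 65.6
```

```bash
python3 -c "
from h import *
delta(567,170.6,270,4.6)"
```

```text
t 17.6 pos [565.7 151.9 270. ] yaw now 11.37 F [-0.4 -0.7 -1.2] w 65.6
shift [ -0. -18.  -5.] turn [6.77 0.   0.02] j [  -2.   16.  -23.  100.    7.   66. -106.]
```

drive_tool --rows '[[[0, -17, -5], [0, 0, 0], 1], [[0, 0, 0], [6.7, 0, 0], 1], [[15, 0, 0], [0, 0, 0], 1], [[20, 0, 0], [0, 0, 0], 1], [[18, 0, 0], [0, 0, 0], 1], [[9, 0, 0], [0, 0, 0], 1], [[0, 0, 0], [0, 0, 0], 1], [[0, 0, 0], [0, 0, 0], 1]]' --grip_force 40

```text
time_s: 18.6
position: [567.9, 167.4, 208.6]
tcp_rot: [[0.001, 0.08, -0.997], [0.0, -0.997, -0.08], [-1.0, -0.0, -0.001]]
contact_force: [-0.4, -0.6, -1.3]
width: 65.8
```

```bash
python3 look.py 7; python3 - <<'E'
from h import *
delta(567.5,170.6,150,4.6)
s=robot.read_state()["position"]
a=np.radians(4.6); ex=np.array([np.cos(a),np.sin(a)]); ey=np.array([-np.sin(a),np.cos(a)])
for n,k in [("scene",7),("top",7),("scene",6),("top",6)]:
    D=np.load(f"pics/{n}{k}.npy"); C=cloud(n,D); 
    L=np.stack([(C[...,:2]-s[:2])@ex,(C[...,:2]-s[:2])@ey,C[...,2]],-1)
    def st(nm,xr,yr,zr,ax):
        m=(D>0)
        for i,r in enumerate((xr,yr,zr)): m&=(L[...,i]>r[0])&(L[...,i]<r[1])
        P=L[m]
        print(n,k,nm,len(P),np.median(P[:,ax]) if len(P) else 0)
    if k==7: st("held front",(-42,-26),(-28,28),(181,203),0); st("held +y",(-25,25),(25,42),(181,203),1)
    st("housing front face",(-75,-50),(-20,25),(135,157),0)
    st("in box +y",(-20,20),(27,45),(104,128),1)
E
```

```text
18.6 [567.9 167.4 208.6] [-0.4 -0.6 -1.3]
t 18.7 pos [567.9 167.3 208.7] yaw now 4.58 F [ 0.5  0.6 -0.6] w 65.6
shift [58.7 -3.3  0.2] turn [-0.02 -0.06  0.01] j [  -5.   19.  -22.  103.    8.   59. -116.]
scene 7 held front 68 -34.217412964064835
scene 7 held +y 17 33.94844752609101
scene 7 housing front face 41 -59.321603277585055
scene 7 in box +y 10 33.455638006842705
top 7 held front 31 -32.75596204677736
top 7 held +y 2 38.31304145458695
top 7 housing front face 19 -57.895620545351846
top 7 in box +y 0 0
scene 6 housing front face 43 -59.18041121593493
scene 6 in box +y 11 34.708093090840244
top 6 housing front face 19 -57.885577309898615
top 6 in box +y 0 0
```

View pics/m7.png

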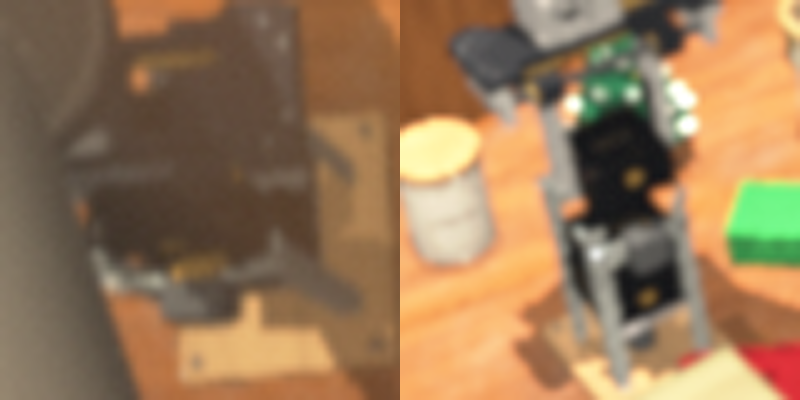

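drive_tool --rows '[[[0, -3.2, -0.8], [0, 0, 0], 1], [[5, 0, 0], [0, 0, 0], 1], [[5, 0, 0], [0, 0, 0], 1], [[5, 0, 0], [0, 0, 0], 1], [[5, 0, 0], [0, 0, 0], 1], [[5, 0, 0], [0, 0, 0], 1], [[4, 0, 0], [0, 0, 0], 1], [[4, 0, 0], [0, 0, 0], 1]]' --grip_force 55

```text
time_s: 19.7
position: [568.3, 170.6, 175.0]
tcp_rot: [[0.0, 0.08, -0.997], [0.0, -0.997, -0.08], [-1.0, -0.0, -0.0]]
contact_force: [0.6, 0.3, 2.3]
width: 65.5
```

drive_tool --rows '[[[4, 0, 0], [0, 0, 0], 1], [[4, 0, 0], [0, 0, 0], 1], [[4, 0, 0], [0, 0, 0], 1], [[4, 0, 0], [0, 0, 0], 1], [[4, 0, 0], [0, 0, 0], 1], [[4, 0, 0], [0, 0, 0], 1], [[2, 0, 0], [0, 0, 0], 1], [[0, 0, 0], [0, 0, 0], 1]]' --grip_force 60

```text
time_s: 20.7
position: [568.0, 170.5, 148.8]
tcp_rot: [[-0.0, 0.08, -0.997], [0.0, -0.997, -0.08], [-1.0, -0.0, 0.0]]
contact_force: [1.2, 1.6, 1.2]
width: 65.7
```

drive_tool --rows '[[[4, 0, 0], [0, 0, 0], 1], [[4, 0, 0], [0, 0, 0], 1], [[4, 0, 0], [0, 0, 0], 1], [[4, 0, 0], [0, 0, 0], 1], [[3, 0, 0], [0, 0, 0], 1], [[2, 0, 0], [0, 0, 0], 1], [[1, 0, 0], [0, 0, 0], 1], [[0, 0, 0], [0, 0, 0], 1]]' --grip_force 60

```text
time_s: 21.7
position: [568.0, 170.5, 127.0]
tcp_rot: [[-0.0, 0.08, -0.997], [0.0, -0.997, -0.08], [-1.0, -0.0, 0.0]]
contact_force: [-0.4, 0.5, 3.7]
width: 65.7
```

drive_tool --rows '[[[1, 0, 0], [0, 0, 0], 1], [[1, 0, 0], [0, 0, 0], 1], [[0.5, 0, 0], [0, 0, 0], 1], [[0.5, 0, 0], [0, 0, 0], 1], [[0.5, 0, 0], [0, 0, 0], 1], [[0, 0, 0], [0, 0, 0], 1], [[0, 0, 0], [0, 0, 0], 1], [[0, 0, 0], [0, 0, 0], 1]]' --grip_force 60

```text
time_s: 22.7
position: [568.1, 170.5, 123.5]
tcp_rot: [[-0.0, 0.08, -0.997], [0.0, -0.997, -0.08], [-1.0, -0.0, 0.0]]
contact_force: [-0.9, 0.3, 3.2]
width: 65.5
```

drive_tool --rows '[[[-1, 0, 0], [0, 0, 0], 1], [[-1, 0, 0], [0, 0, 0], 1], [[-1, 0, 0], [0, 0, 0], 1], [[-1, 0, 0], [0, 0, 0], 1], [[-1, 0, 0], [0, 0, 0], 1], [[-0.5, 0, 0], [0, 0, 0], 1], [[0, 0, 0], [0, 0, 0], 1], [[0, 0, 0], [0, 0, 0], 1]]' --grip_force 60

```text
time_s: 23.7
position: [568.1, 170.5, 129.0]
tcp_rot: [[0.0, 0.08, -0.997], [0.0, -0.997, -0.08], [-1.0, -0.0, -0.0]]
contact_force: [-0.7, 0.1, 2.6]
width: 65.8
```

drive_tool --rows '[[[-0.5, 0, 0], [0, 0, 0], 1], [[-0.5, 0, 0], [0, 0, 0], 1], [[-0.5, 0, 0], [0, 0, 0], 1], [[0, 0, 0], [0, 0, 0], 1], [[0, 0, 0], [0, 0, 0], 1], [[0, 0, 0], [0, 0, 0], 1], [[0, 0, 0], [0, 0, 0], 1], [[0, 0, 0], [0, 0, 0], 1]]' --grip_force 60

```text
time_s: 24.7
position: [568.1, 170.5, 130.5]
tcp_rot: [[-0.0, 0.08, -0.997], [0.0, -0.997, -0.08], [-1.0, -0.0, 0.0]]
contact_force: [1.2, 0.1, -2.1]
width: 65.9
```

```bash
python3 look.py 8
```

```text
24.7 [568.1 170.5 130.5] [ 1.2  0.1 -2.1]
```

View pics/m8.png

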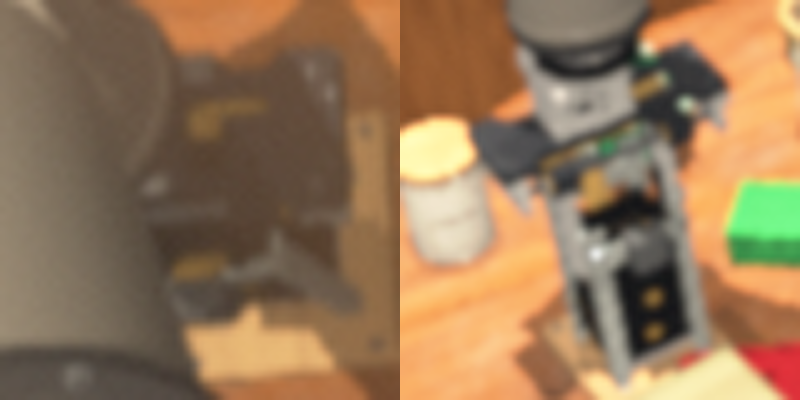

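drive_tool --rows '[[[-0.5, 0, 0], [0, 0, 0], 1], [[-0.3, 0, 0], [0, 0, 0], 1], [[0, 0, 0], [0, 0, 0], 1], [[0, 0, 0], [0, 0, 0], 1], [[0, 0, 0], [0, 0, 0], 1], [[0, 0, 0], [0, 0, 0], 1], [[0, 0, 0], [0, 0, 0], 1], [[0, 0, 0], [0, 0, 0], 1]]' --grip_force 60

```text
time_s: 25.8
position: [567.9, 170.4, 130.6]
tcp_rot: [[-0.001, 0.08, -0.997], [0.0, -0.997, -0.08], [-1.0, -0.0, 0.001]]
contact_force: [5.0, 1.9, -15.6]
width: 65.5
```

```bash
python3 -c "
from h import *
s=robot.read_state();print(s['contact_force'],s['ft_torque'])"
```

```text
[  5.01353801   1.8848198  -15.56046208] [ 0.63559459 -1.30616438 -0.05469544]
```

drive_tool --rows '[[[0.9, 0, 0], [0, 0, 0], 1], [[0, 0, 0], [0, 0, 0], 0], [[0, 0, 0], [0, 0, 0], 0], [[0, 0, 0], [0, 0, 0], 0], [[-5, 0, 0], [0, 0, 0], 0], [[-30, 0, 0], [0, 0, 0], 0], [[-50, 0, 0], [0, 0, 0], 0], [[-50, 0, 0], [0, 0, 0], 0]]' --grip_force 30

```text
time_s: 26.8
position: [567.8, 170.5, 267.2]
tcp_rot: [[-0.0, 0.08, -0.997], [0.0, -0.997, -0.08], [-1.0, -0.0, 0.0]]
contact_force: [0.5, 0.7, 0.5]
width: 94.4
```

drive_tool --rows '[[[0, 20, 4], [0, 0, 0], 0], [[0, 30, 7], [0, 0, 0], 0], [[0, 40, 7], [0, 0, 0], 0], [[0, 45, 8], [0, 0, 0], 0], [[0, 45, 8], [0, 0, 0], 0], [[0, 35, 6], [0, 0, 0], 0], [[0, 20, 4], [0, 0, 0], 0], [[0, 0, 0], [0, 0, 0], 0]]'

```text
time_s: 27.8
position: [542.3, -69.1, 265.0]
tcp_rot: [[-0.001, 0.077, -0.997], [-0.0, -0.997, -0.077], [-1.0, 0.0, 0.001]]
contact_force: [0.6, 0.3, -0.1]
width: 94.1
```

```bash
python3 look.py 9; python3 - <<'E'
from h import *
for n in ["top","scene"]:
  for k in (0,6,9):
    D=np.load(f"pics/{n}{k}.npy"); C=cloud(n,D)
    m=(D>0)&(np.hypot(C[...,0]-567,C[...,1]-170.5)<20); print(n,k,m.sum(),np.median(C[m][:,2]))
p=cv2.imread("pics/top9.png");q=cv2.imread("pics/scene9.png")
cv2.imwrite("pics/m9b.png",np.hstack([cv2.resize(p[165:200,120:165],(400,311),interpolation=2),cv2.resize(q[195:240,145:190],(311,311),interpolation=2)]))
E
```

```text
27.8 [542.3 -69.1 265. ] [ 0.6  0.3 -0.1]
top 0 154 133.51023728188
top 6 134 134.34287595680485
top 9 132 134.2492934301032
scene 0 145 53.30828096741584
scene 6 97 36.82503669872517
scene 9 52 134.16261345597547
```

View pics/m9.png

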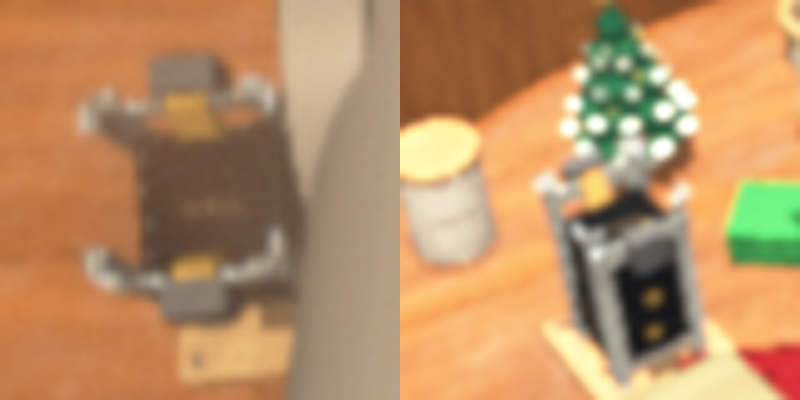

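View pics/m9b.png

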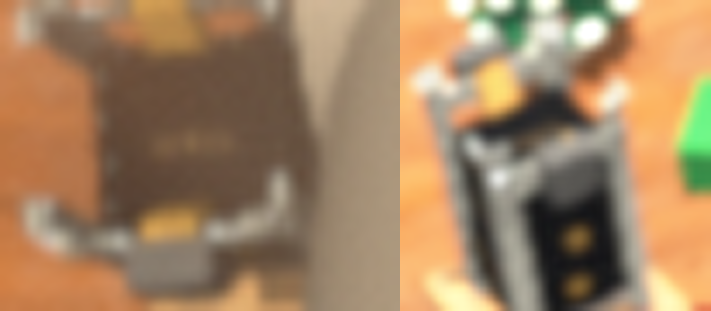

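```bash
python3 -c "
from station import *
print(ticket.sign_off())"
```

```text
the job is handed in; nothing more can be done
None
```

Both loose black boxes are now in the dispenser on top of the original one, and I handed the job in at about 28 s. Sign-off gave no verdict.

- **What I did:** I loaded the box at top-view pixel (297,221) first, then the one at (226,193). Each was gripped by its ±y sides, lined up with the posts, lowered in with its clasp to the front, and pressed about 7 mm below the catches' undersides.
- **Catches:** Before letting go each time, I pulled up gently. The catches held the box against about 16 N both times, with the same readings for each.
- **Final pictures:** Both catches look shut over the top box. Its top is at 134 mm in both cameras, the same as after the first load. Two clasps are visible on the front side; the third is hidden behind the catch housing. The gripper was well clear of everything.
- **Measurement disagreement:** The two cameras disagreed by a few millimetres on where the dispenser is. I lined each box up from its position relative to the dispenser within the same camera's picture, and both went in without jamming.
- **Not checked:** I didn't look at the candle again at the end. The arm moved well above and clear of it throughout.

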